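# Run the length stop out to its end stop

## Task

Set the cut-off bench for the longest strips: with a fingertip press the lock button on top of the sliding length stop fully down and, keeping it down all the way, push the length stop along its rail, away from the knife, until it is hard against the end stop. Then take the finger off so that the button springs up and locks the length stop there. Do not force the length stop along its rail while the button is up, and leave the tape roll, jar, awl and bundle of strips where they are.

Things in the scene. Friction and masses are not known exactly. Their poses are not given: they have to be found in the camera images.
- bench: Cut-off bench, fixed: plywood board 150 x 640 x 18 mm; origin: centre of its underside, on the table; y is its long side, z up. Along y stands an aluminium rail, 40 mm wide, centre line x = -15 mm, y = -170 to +280 mm, top 48 mm above the table. A shut, fixed lever knife lies across the -y end (y -280 to -215 mm, 75 mm high, its wooden handle out to x = -230 mm and 105 mm high).
- length_stop (a joint): Place of the length stop on the rail, m: grows toward the end stop (bench +y); 0.303 is hard against it, a solid stop. Starts between 0.02 and 0.14. It is an aluminium saddle, 64 (bench x) x 84 mm (y), top 68 mm above the table, a steel plate on its -x side. Button down: slides at 1 to 3 N. Button up: locked, anywhere on the rail, up to 20 N or more. Cannot be lifted off.
- lock_button (a joint): How far the button is pressed, m: about 0 when up (locked), 0.006 fully down, a solid stop. Sprung and springs up when let go: it gives way at once, and the inner clamp lets go over the first 3 mm, where the press reaches about 7 N; fully down takes about 8.5 N. Short of 3 mm the length stop drags or is locked.
- button_top (a point): Centre of the upper face of the black ribbed thumb button in the middle of the length stop's top: 75 mm above the table, 69 mm when fully down (1 mm above the metal around it). Button 30 mm (bench x) x 50 mm (y); at each y end a ridge 4 mm thick, 4 mm high, leaving 42 mm between for a fingertip. It rides on the length stop; axes as the bench: y along the rail to the end stop.
- end_stop (a point): Upper edge's middle on the face of the steel end stop block that looks to the length stop (bench -y), 68 mm above the table. Block 44 mm (x) x 22 mm (y), screw head up to 76 mm. With the length stop home, the button's centre is 42 mm before this face.
- tape_roll: Bystander: roll of pale tape lying flat, 100 mm across, 48 mm high; origin at the centre of its underside.
- glue_jar: Bystander: amber glass jar with a white cap, 68 mm across, 85 mm high; origin at the centre of its underside.
- awl: Bystander: awl with a wooden handle, lying on the board behind the rail along its own x axis, 150 mm long, 28 mm thick; origin underneath, 60 mm from the handle's end.
- strip_bundle: Bystander: taped bundle of pale wooden strips, 200 mm (its y) x 30 mm x 11 mm, lying on the board behind the rail; origin at the centre of its underside.

How it is judged (in metres and radians):
On the way, in this order (a step that is already met when the one before it is completed fails the run):
1. the lock button is pressed fully down (to within 1.5 mm) with the length stop still short of its end stop (value of joint lock_button above 0.0045 m and value of joint length_stop below 0.28 m), for 0.1 s.
2. the length stop reaches the end stop (within 3 mm) with the button still held down (pressed by 3 mm or more) (value of joint length_stop above 0.3 m and value of joint lock_button above 0.003 m), for 0.1 s.
At the end, for the whole second after the job is handed in: The length stop stands still within 3 mm of its end stop and the lock button is up (pressed by less than 1 mm), so that it is locked there (value of joint length_stop above 0.3 m and value of joint lock_button below 0.001 m and velocity of joint length_stop between -0.01 and 0.01 m/s); the robot touches nothing.
It fails at once if the length stop is forced along the rail (over 10 mm/s) with its lock button up (value of joint lock_button below 0.001 m and (velocity of joint length_stop above 0.01 m/s or velocity of joint length_stop below -0.01 m/s)).
It fails at once if a bystander (tape roll, jar, awl, bundle of strips) is shifted or lifted by more than 25 mm (distance of any of tape_roll, glue_jar, awl, strip_bundle from where it was at the start of the episode above 0.025 m).
It also fails if it takes over 38 s, if anything falls off the work surface, if the arm or the gripper's body presses on something with over 40 N, if the wrist force passes 120 N, or if a joint passes its speed limit or range.

## Robot

A 7-joint arm with a two-finger parallel gripper is mounted at the origin on the work surface. World frame = base frame: x ahead of the robot, y to its left, z up, the work surface at z = 0. Lengths are in m, angles in degrees, forces in N, time in s.
With the tool pointing down it reaches from about 0.35 to 0.9 m from the base axis. Payload 19.9 kg.
Tool frame: the origin (TCP) lies midway between the tips of the shut fingers; the grasp point (between the pads) lies 19 mm behind it; y points along the fingers, x is the direction in which the jaws open and shut, and the axes are right-handed (so a half turn about y gives the same grasp; the last joint's range is limited). The gripper opens to 85 mm and grips with 20 to 120 N. Pads are 22 mm wide; open, the fingers measure 114 mm over their backs; the gripper's body (76 mm by 85 mm) begins 54 mm behind the grasp point. The pads swing forward as they close: fully open they stand 13 mm farther back than shut.
Start: joints at [-67.81, 23.915, -0.59, 92.452, 0.269, 63.638, -3.037], TCP at [0.26, 0.568, 0.231] pointing down, gripper open.
Joint ranges: [-161.28, 161.28], [-22.2, 115.67], [-73.04, 71.86], [3.21, 147.25], [-68.34, 248.33], [10.77, 114.83], [-161.83, 161.83]. Speed limits (degrees/s): [108.29, 108.29, 136.94, 136.94, 172.46, 172.46, 172.46].

## Interface

Orientations are given as a 3x3 rotation matrix whose columns are the frame's x, y, z axes.
In Python, from cell import monitor, viewer, robot gives the robot as it stands.
- The arm moves only by the shell command python3 -m pendant 'ROWS' [OPENING]. ROWS is JSON, a list of rows, each a list of 4 numbers: the shift along the world's x, y, z in cm, then the turn about the world's z in rad. A call has 1 to 12 rows; each row is the pose to reach, as a shift and turn from the pose commanded when the call began; what a row does not reach only later rows make up. A row lasts 1/12 s, in which the tool goes at most 41.7 mm and 7.16 degrees, less where a joint would pass 70% of its speed; a pose out of reach is approached as far as the arm can. A call with a gripper value outside its range is refused whole. OPENING is the opening, from 0 (shut) to 1 (fully open), set as the call begins (- or left out, the last holds). The fingers move at their own pace and stop on an object; the grip force is fixed at half the most. Time passes only in rows, so rows that repeat a pose let the fingers close. It gives the time, the measured TCP pose, the force and the opening at its end, in the units of the state.
- monitor.sense(): the state, without advancing time (a new reading comes with each control period).
- viewer.read_camera(name): name is "scene" or "top"; returns the picture (480x640x3 uint8, red, green, blue); there is no depth.
- viewer.camera_params(name): a dict with "vertical_fov" (degrees; the focal length in pixels is half the picture's height over the tangent of half this angle, whatever the lens; pixels are square), "cx", "cy" (the principal point, pixels), "dist_coeffs" ([k1, k2, p1, p2, k3] as OpenCV has them; the pictures are not rectified), "cam_to_world" (4x4, takes a point from camera to world coordinates). Camera axes: x right, y down, z forward; pixel columns grow to the right and rows downward; lengths in m; the calibration is good to about 2 mm. A picture is of the moment at which its call begins. camera_params takes no time and is no camera call.
- robot.close_job(): hands the job in, once; it reports no verdict.
The state is a dict: "time_s": time; "qpos": joint angles; "joint_vel": joint speeds; "tau": joint torques, N m; "position": TCP position; "ee_rot": TCP orientation; "force": force on the tool from outside, world axes, zero at the start; "ft_torque": the same for the moment, N m; "finger_gap": finger opening in m.
Only numpy, scipy, OpenCV 4.12 (cv2) and the standard library are available. Lean on these libraries where they do the work, as an engineer would, in place of code of your own. Each camera call takes 0.05 s, during which the arm holds its last target.

## Working session

There is one attempt and no reset: what is moved stays moved. The work goes in short steps, Python scripts to look and compute and a shell command to move; the robot and the scene stay as the last step left them, time stands still between calls to the robot, and variables do not carry over. Pictures are saved under pics/ and viewed, and the job is handed in when it is done.

```bash
mkdir -p pics; ls
python3 - <<'E'
from cell import monitor, viewer, robot
import cv2, numpy as np
for n in ("scene","top"):
    im=viewer.read_camera(n); cv2.imwrite(f"pics/{n}0.png",im[:,:,::-1]); p=viewer.camera_params(n); print(n,p)
s=monitor.sense(); print(s["time_s"],s["position"],s["ee_rot"],s["force"],s["finger_gap"])
E
```

```text
pics
scene {'vertical_fov': 52.725204913830105, 'cx': 309.0526834516802, 'cy': 237.87981850642774, 'dist_coeffs': array([0.04275961, 0.        , 0.        , 0.        , 0.        ]), 'cam_to_world': array([[ 0.0903128 ,  0.64517096, -0.75868177,  1.13134721],
       [ 0.99585747, -0.05042615,  0.07566438, -0.02571686],
       [ 0.01055905, -0.76237237, -0.64705245,  0.56568183],
       [ 0.        ,  0.        ,  0.        ,  1.        ]])}
top {'vertical_fov': 56.677992239953255, 'cx': 321.768135616337, 'cy': 241.6928273243512, 'dist_coeffs': array([-0.08289959,  0.        ,  0.        ,  0.        ,  0.        ]), 'cam_to_world': array([[ 0.01998147, -0.99240925,  0.12134503,  0.49875261],
       [-0.99979975, -0.01996703,  0.00133504,  0.05272287],
       [ 0.001098  , -0.12134741, -0.99260949,  0.84151294],
       [ 0.        ,  0.        ,  0.        ,  1.        ]])}
0.1 [0.25972556 0.56813483 0.23072563] [[ 4.15720075e-01 -3.84645613e-04 -9.09492535e-01]
 [ 9.09491949e-01 -1.03570453e-03  4.15720245e-01]
 [-1.10187050e-03 -9.99999390e-01 -8.07310751e-05]] [ 0.09611619 -0.05188275  0.01365275] 0.08529804995336844
```

View pics/scene0.png

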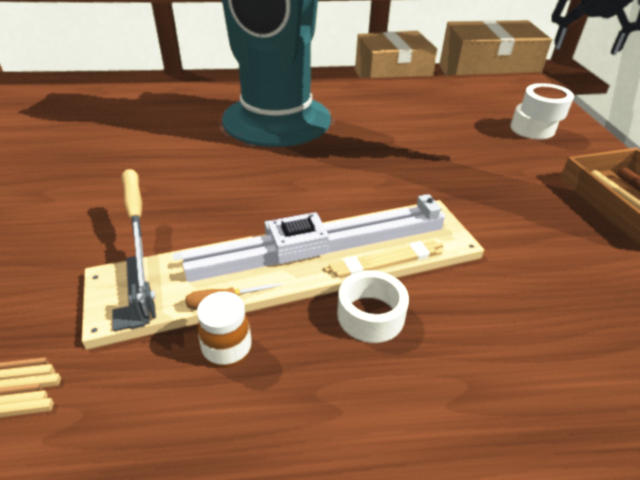

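View pics/top0.png

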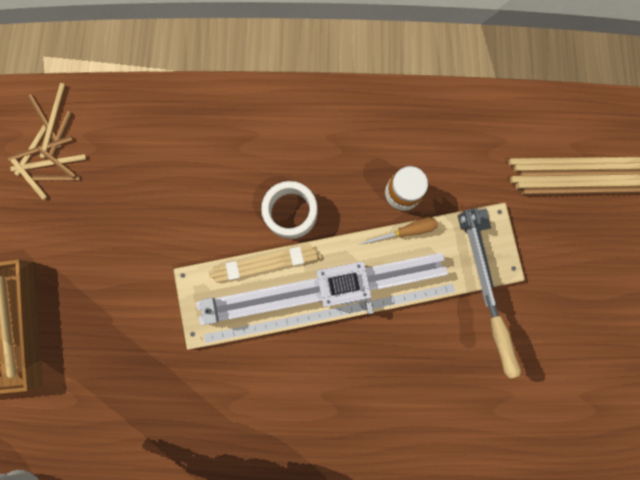

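```bash
cat > h.py <<'E'
import cv2, numpy as np
from cell import viewer
def ray(n,uv):
    p=viewer.camera_params(n); f=240/np.tan(np.radians(p["vertical_fov"]/2))
    K=np.array([[f,0,p["cx"]],[0,f,p["cy"]],[0,0,1]])
    u=cv2.undistortPoints(np.array(uv,float).reshape(-1,1,2),K,np.array(p["dist_coeffs"]))[:,0]
    T=p["cam_to_world"]; d=np.c_[u,np.ones(len(u))]@T[:3,:3].T
    return T[:3,3],d
def plane(n,uv,z):
    o,d=ray(n,uv); return o+d*((z-o[2])/d[:,2])[:,None]
E
python3 - <<'E'
from h import *
np.set_printoptions(precision=4,suppress=True)
im=cv2.imread("pics/top0.png")
c=[(175,268),(507,204),(524,279),(188,349)]
g=cv2.cvtColor(im,cv2.COLOR_BGR2GRAY)
r=cv2.cornerSubPix(g,np.array(c,np.float32).reshape(-1,1,2),(5,5),(-1,-1),(3,30,.01))[:,0]
print(r); P=plane("top",r,.018); print(P)
print([np.linalg.norm(P[i]-P[i-1]) for i in range(4)], P.mean(0))
ey=(P[0]+P[3]-P[1]-P[2])[:2]; ey/=np.linalg.norm(ey); print("ey",ey,np.degrees(np.arctan2(ey[1],ey[0])))
ex=np.array([ey[1],-ey[0]])
C=P.mean(0)[:2]
def tob(p): return np.array([(p[:2]-C)@ex,(p[:2]-C)@ey])
for n,win,z in (("top",(325,270,365,300),.075),("scene",(275,210,325,240),.075)):
    I=cv2.imread(f"pics/{n}0.png"); x0,y0,x1,y1=win
    m=(I[y0:y1,x0:x1].max(2)<75).astype(np.uint8)
    m=cv2.morphologyEx(m,cv2.MORPH_CLOSE,np.ones((5,5)))
    k,l,st,ce=cv2.connectedComponentsWithStats(m); i=1+st[1:,4].argmax(); print(n,st[i],ce[i]+[x0,y0])
    co=cv2.findContours((l==i).astype(np.uint8),0,2)[0][0]; rr=cv2.minAreaRect(co); print(rr)
    b=plane(n,[ce[i]+[x0,y0],np.array(rr[0])+[x0,y0]],z); print(b,[tob(q) for q in b])
    bx=plane(n,cv2.boxPoints(rr)+[x0,y0],z); print("sides",np.linalg.norm(bx[0]-bx[1]),np.linalg.norm(bx[1]-bx[2]))
for n,x0,y0,w,h in (("top",180,190,350,170),("top",300,255,90,70),("scene",250,190,90,80)):
    I=cv2.imread(f"pics/{n}0.png")[y0:y0+h,x0:x0+w]; s=780//w if w>100 else 6
    cv2.imwrite(f"pics/z_{n}{x0}.png",cv2.resize(I,None,fx=s,fy=s))
E
```

```text
[[173.3205 268.5349]
 [505.1602 202.4915]
 [524.1985 279.6342]
 [186.6556 349.2097]]
[[ 0.5433  0.3301  0.018 ]
 [ 0.6821 -0.2958  0.018 ]
 [ 0.5352 -0.3282  0.018 ]
 [ 0.3959  0.2975  0.018 ]]
[np.float64(0.1509718948734765), np.float64(0.6410388377599059), np.float64(0.1504106199435436), np.float64(0.6409741134107438)] [0.5391 0.0009 0.018 ]
ey [-0.2169  0.9762] 102.52626451976278
top [  4   4  30  21 264] [344.5682 284.4962]
((18.61538314819336, 13.576923370361328), (16.277639389038086, 27.65237808227539), 78.69007110595703)
[[0.5192 0.0131 0.075 ]
 [0.5208 0.0148 0.075 ]] [array([-0.0168,  0.0163]), array([-0.0149,  0.0175])]
sides 0.0476365715484657 0.027890314851799807
scene [  7   8  32  18 229] [296.5939 228.8079]
((22.44293975830078, 16.703279495239258), (13.106008529663086, 30.819894790649414), 79.11447143554688)
[[0.5321 0.0138 0.075 ]
 [0.5269 0.0155 0.075 ]] [array([-0.0041,  0.0141]), array([-0.0088,  0.017 ])]
sides 0.051704127946896744 0.03357276528898719
```

View pics/z_top180.png

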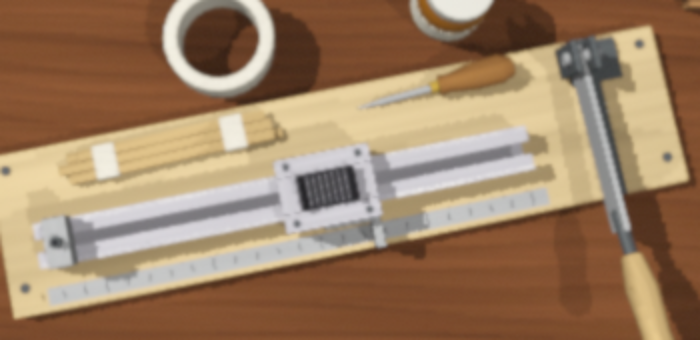

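View pics/z_top300.png

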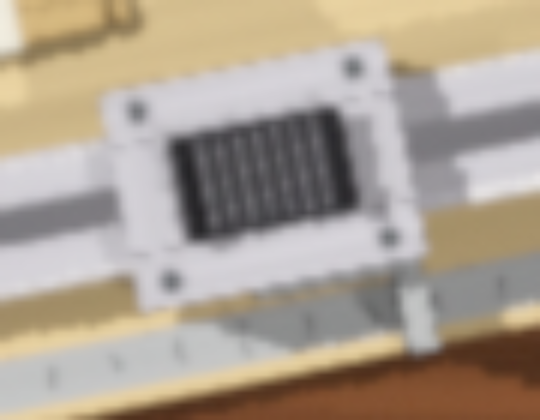

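View pics/z_scene250.png

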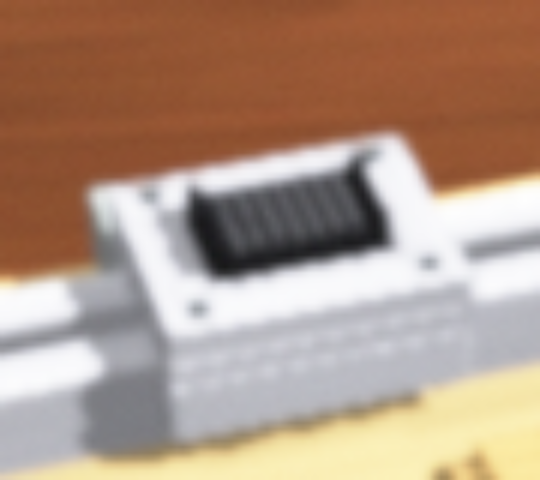

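Run:
```python
from h import *
np.set_printoptions(precision=4,suppress=True)
C=np.array([.5391,.0009]); ey=np.array([-.2169,.9762]); ex=np.array([ey[1],-ey[0]])
for n,uv,z in (("top",(343.7,284.2),.075),("top",(217.8,309.5),.068)):
    q=plane(n,[uv],z)[0]; print(q,(q[:2]-C)@ex,(q[:2]-C)@ey)
b=C-.015*ex+.017*ey; print("button",b,"shift cm",(b-[.2597,.5681])*100,"turn",np.radians(12.526)-np.arctan2(.9095,.4157))
```

```text
[0.5197 0.0146 0.075 ] -0.0159578105053495 0.017615707905554886
[0.4716 0.2312 0.068 ] -0.015984850748685584 0.23947918785328184
button [0.5208 0.0142] shift cm [ 26.107  -55.3858] turn -0.9234633198125471
```

```bash
python3 -m pendant '[[1.6,-3.4,0,-0.06],[3.2,-6.8,0,-0.12],[4.8,-10.2,0,-0.18],[6.4,-13.6,0,-0.24],[8,-17,0,-0.3],[9.6,-20.4,0,-0.36],[11.2,-23.8,0,-0.42],[12.8,-27.2,0,-0.48],[14.4,-30.6,0,-0.54],[16,-34,0,-0.6],[17.6,-37.4,0,-0.66],[19.2,-40.8,0,-0.72]]' 0
```

```text
time_s: 1.1
position: [0.4521, 0.1586, 0.2313]
ee_rot: [[0.913, -0.0, -0.407], [0.407, 0.0, 0.913], [-0.0, -1.0, 0.0]]
force: [1.5, 1.3, -0.9]
finger_gap: -0.0004
```

```bash
python3 -m pendant '[[1.6,-3.4,0,-0.06],[3.2,-6.8,-2,-0.12],[4.8,-10.2,-5,-0.18],[6,-13,-8,-0.2],[6.9,-14.6,-10,-0.203],[6.9,-14.6,-12,-0.203],[6.9,-14.6,-12,-0.203],[6.9,-14.6,-12,-0.203],[6.9,-14.6,-12,-0.203],[6.9,-14.6,-12,-0.203]]'
python3 - <<'E'
from h import *
from cell import monitor
s=monitor.sense(); print(s["position"],s["ee_rot"][:,0],s["force"],s["finger_gap"],s["time_s"])
for n in ("scene","top"):
    cv2.imwrite(f"pics/{n}1.png",viewer.read_camera(n)[:,:,::-1])
a=cv2.imread("pics/scene1.png")[130:290,190:400]; b=cv2.imread("pics/top1.png")[200:360,240:450]
cv2.imwrite("pics/c1.png",np.vstack([cv2.resize(a,None,fx=1.8,fy=1.8),cv2.resize(b,None,fx=1.8,fy=1.8)]))
E
```

```text
time_s: 1.93
position: [0.5214, 0.0153, 0.1127]
ee_rot: [[0.976, 0.002, -0.219], [0.219, 0.001, 0.976], [0.002, -1.0, 0.0]]
force: [-0.5, -0.3, 0.7]
finger_gap: 0.0001
[0.52142481 0.01533586 0.11270258] [0.97582438 0.21854726 0.00196904] [-0.49941274 -0.25265455  0.70170345] 0.00010651369269662631 1.9333
```

View pics/c1.png

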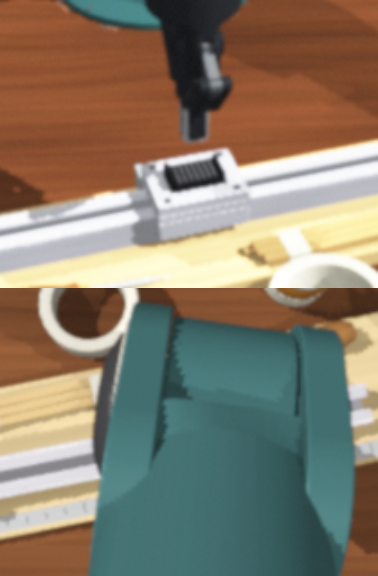

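```bash
python3 -m pendant '[[0,-0.1,-1,0],[0,-0.1,-2,0],[0,-0.1,-3,0],[0,-0.1,-3.3,0],[0,-0.1,-3.3,0],[0,-0.1,-3.3,0]]'; python3 -m pendant '[[0,0,-0.2,0],[0,0,-0.4,0],[0,0,-0.4,0],[0,0,-0.4,0]]'
```

```text
time_s: 2.53
position: [0.5207, 0.0133, 0.0779]
ee_rot: [[0.976, -0.001, -0.217], [0.217, -0.0, 0.976], [-0.001, -1.0, -0.0]]
force: [0.2, 0.5, 0.6]
finger_gap: -0.0003
time_s: 2.87
position: [0.5211, 0.0134, 0.0745]
ee_rot: [[0.976, 0.0, -0.217], [0.217, 0.0, 0.976], [0.0, -1.0, -0.0]]
force: [1.3, 0.1, 1.6]
finger_gap: -0.0002
```

```bash
python3 -m pendant '[[0,0,-0.2,0],[0,0,-0.3,0],[0,0,-0.3,0],[0,0,-0.3,0]]'; python3 -m pendant '[[0,0,-0.15,0],[0,0,-0.3,0],[0,0,-0.3,0],[0,0,-0.3,0]]'
```

```text
time_s: 3.2
position: [0.5211, 0.0134, 0.0715]
ee_rot: [[0.976, 0.001, -0.217], [0.217, 0.0, 0.976], [0.001, -1.0, -0.0]]
force: [0.2, -0.1, 6.7]
finger_gap: 0.0006
time_s: 3.53
position: [0.5213, 0.0134, 0.069]
ee_rot: [[0.976, 0.001, -0.217], [0.217, 0.0, 0.976], [0.001, -1.0, 0.0]]
force: [-3.6, -0.5, 17.6]
finger_gap: 0.0
```

```bash
python3 -m pendant '[[0,0,0,0],[-0.11,0.49,0,0],[-0.22,0.98,0,0],[-0.43,1.95,0,0],[-0.65,2.93,0,0],[-0.87,3.9,0,0],[-1.08,4.88,0,0],[-1.3,5.86,0,0],[-1.3,5.86,0,0],[-1.3,5.86,0,0]]'
python3 - <<'E'
from h import *
cv2.imwrite("pics/scene2.png",cv2.resize(viewer.read_camera("scene")[130:290,190:480,::-1],None,fx=2.5,fy=2.5))
E
```

```text
time_s: 4.37
position: [0.508, 0.0729, 0.069]
ee_rot: [[0.976, 0.001, -0.218], [0.218, 0.001, 0.976], [0.001, -1.0, 0.001]]
force: [-4.6, 0.0, 18.1]
finger_gap: -0.0
```

View pics/scene2.png

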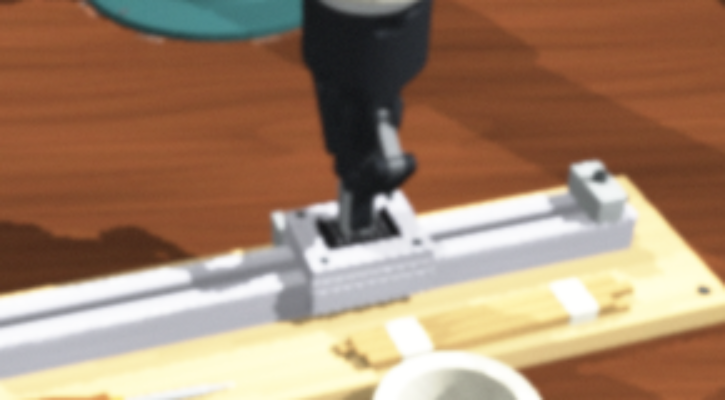

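The picture shows the tip at about (358,225), between the button's ridges, and the saddle has moved along with it. The end stop block is still well ahead at (595,190).

```bash
python3 -m pendant '[[-0.11,0.49,0,0],[-0.22,0.98,0,0],[-0.43,1.95,0,0],[-0.65,2.93,0,0],[-0.87,3.9,0,0],[-1.08,4.88,0,0],[-1.3,5.86,0,0],[-1.52,6.83,0,0],[-1.74,7.81,0,0],[-1.95,8.79,0,0],[-2.06,9.27,0,0],[-2.06,9.27,0,0]]'; python3 -m pendant '[[-0.11,0.49,0,0],[-0.22,0.98,0,0],[-0.27,1.22,0,0],[-0.33,1.46,0,0],[-0.33,1.46,0,0],[-0.33,1.46,0,0]]'
```

```text
time_s: 5.42
position: [0.4872, 0.1662, 0.0689]
ee_rot: [[0.976, 0.0, -0.219], [0.219, 0.001, 0.976], [0.001, -1.0, 0.001]]
force: [-5.0, 0.4, 19.4]
finger_gap: 0.0
time_s: 5.92
position: [0.4841, 0.1798, 0.0689]
ee_rot: [[0.976, 0.0, -0.218], [0.218, 0.001, 0.976], [0.001, -1.0, 0.001]]
force: [-5.3, 0.4, 18.1]
finger_gap: 0.0004
```

```bash
python3 -m pendant '[[-0.06,0.24,0,0],[-0.11,0.49,0,0],[-0.16,0.73,0,0],[-0.22,0.98,0,0],[-0.22,0.98,0,0],[-0.22,0.98,0,0]]'; python3 -m pendant '[[-0.05,0.2,0,0],[-0.09,0.4,0,0],[-0.13,0.6,0,0],[-0.13,0.6,0,0],[-0.13,0.6,0,0]]'
python3 - <<'E'
from h import *
cv2.imwrite("pics/scene3.png",cv2.resize(viewer.read_camera("scene")[130:290,300:500,::-1],None,fx=3.5,fy=3.5))
E
```

```text
time_s: 6.42
position: [0.482, 0.1896, 0.069]
ee_rot: [[0.976, 0.0, -0.218], [0.218, 0.001, 0.976], [0.001, -1.0, 0.001]]
force: [-4.4, 0.2, 18.1]
finger_gap: 0.0003
time_s: 6.83
position: [0.4808, 0.195, 0.0689]
ee_rot: [[0.976, 0.0, -0.217], [0.217, 0.0, 0.976], [0.0, -1.0, 0.0]]
force: [-4.7, -3.2, 19.2]
finger_gap: 0.0
```

View pics/scene3.png

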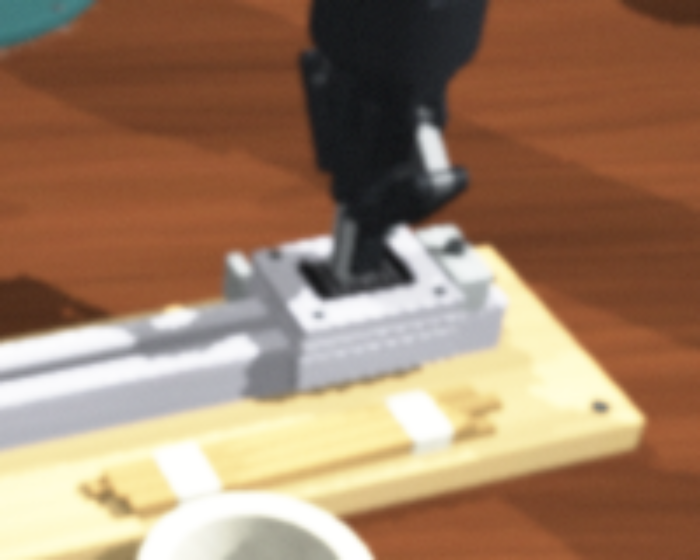

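The saddle's front edge at about (465,295) is against the end stop block, and a reaction force along y is starting. I'll push a little further to confirm.

```bash
python3 -m pendant '[[-0.05,0.2,0,0],[-0.09,0.4,0,0],[-0.09,0.4,0,0],[-0.09,0.4,0,0]]'; python3 -m pendant '[[-0.05,0.2,0,0],[-0.09,0.4,0,0],[-0.09,0.4,0,0],[-0.09,0.4,0,0]]'
```

```text
time_s: 7.22
position: [0.4805, 0.1977, 0.0689]
ee_rot: [[0.976, 0.001, -0.216], [0.216, -0.001, 0.976], [0.001, -1.0, -0.001]]
force: [0.1, -10.2, 17.5]
finger_gap: 0.0003
time_s: 7.55
position: [0.4797, 0.2018, 0.0689]
ee_rot: [[0.976, 0.002, -0.216], [0.216, -0.001, 0.976], [0.001, -1.0, -0.001]]
force: [1.0, -7.9, 15.9]
finger_gap: 0.0
```

```bash
python3 -m pendant '[[-0.05,0.2,0,0],[-0.09,0.4,0,0],[-0.09,0.4,0,0],[-0.09,0.4,0,0]]'
python3 - <<'E'
from h import *
cv2.imwrite("pics/scene4.png",cv2.resize(viewer.read_camera("scene")[170:250,360:480,::-1],None,fx=6,fy=6))
E
```

```text
time_s: 7.88
position: [0.4788, 0.206, 0.0689]
ee_rot: [[0.976, 0.002, -0.216], [0.216, -0.001, 0.976], [0.001, -1.0, -0.001]]
force: [2.7, -8.3, 14.2]
finger_gap: 0.0002
```

View pics/scene4.png

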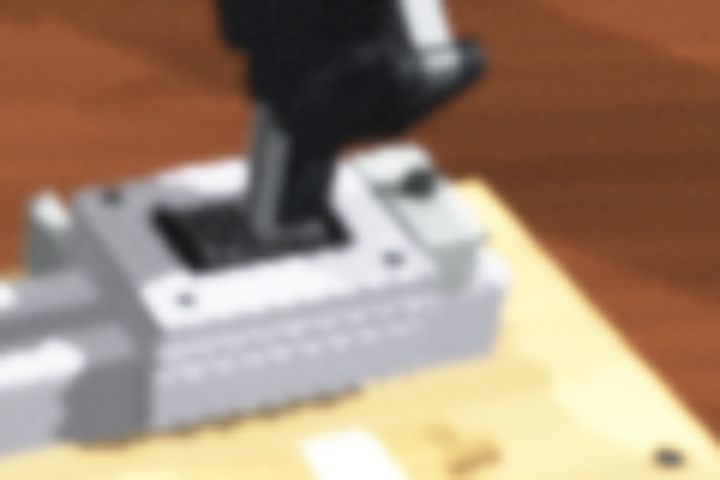

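The saddle is flush with the block (edge at about (400,220)), and the tip slides on the button at about 8 N, well above the free sliding force. So it's hard home, and I'll lift straight up.

```bash
python3 -m pendant '[[0,0,-0.0,0],[0,0,0.3,0],[0,0,0.7,0],[0,0,1.2,0],[0,0,2.5,0],[0,0,4.5,0],[0,0,7,0],[0,0,10,0],[0,0,12,0]]'; python3 -m pendant '[[0,3,0,0],[0,6.5,0,0],[0,10,0,0],[0,13.5,0,0],[0,17,0,0],[0,20.5,0,0],[0,24,0,0],[0,27,0,0],[0,27,0,0],[0,27,0,0]]'
python3 - <<'E'
from h import *
from cell import monitor
C=np.array([.5391,.0009]); ey=np.array([-.2169,.9762]); ex=np.array([ey[1],-ey[0]])
for n,z in (("scene",0),("top",0)):
    I=viewer.read_camera(n)[:,:,::-1]; cv2.imwrite(f"pics/{n}5.png",I)
a=cv2.imread("pics/scene5.png")[170:250,360:480]; b=cv2.imread("pics/top5.png")[260:340,180:300]
cv2.imwrite("pics/c5.png",np.vstack([cv2.resize(a,None,fx=3.7,fy=3.7),cv2.resize(b,None,fx=3.7,fy=3.7)]))
print(monitor.sense()["force"])
E
```

```text
time_s: 8.68
position: [0.4779, 0.2072, 0.1906]
ee_rot: [[0.976, 0.001, -0.217], [0.217, 0.001, 0.976], [0.001, -1.0, 0.0]]
force: [1.4, -0.2, -0.4]
finger_gap: -0.0001
time_s: 9.52
position: [0.4766, 0.4786, 0.1874]
ee_rot: [[0.976, -0.001, -0.22], [0.22, -0.001, 0.976], [-0.001, -1.0, -0.001]]
force: [-0.1, -0.4, 0.2]
finger_gap: -0.0
[-0.88132772 -0.14743111 -0.1490337 ]
```

View pics/c5.png

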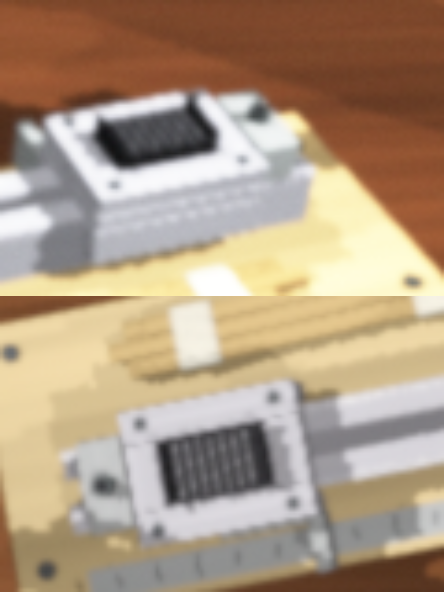

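View pics/top5.png

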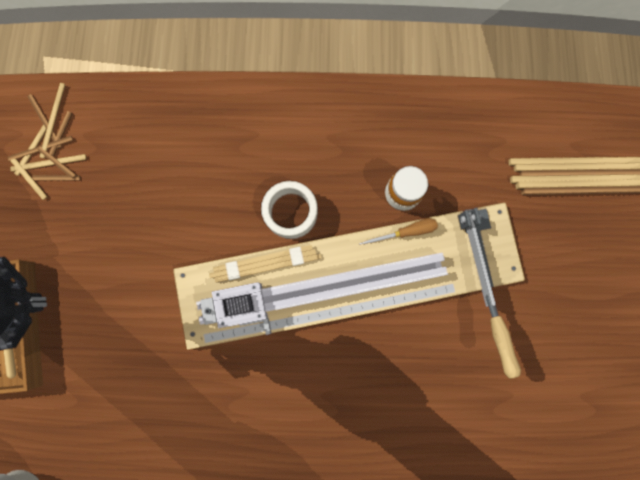

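Run:
```python
from h import *
from cell import robot
q=plane("top",[(238.4,305.1)],.075)[0]; print(q,(q[:2]-[.5391,.0009])@[-.2169,.9762])
a=cv2.imread("pics/top0.png").astype(int);b=cv2.imread("pics/top5.png").astype(int)
d=np.abs(a-b).max(2)
for k,(x,y,w,h) in dict(tape=(260,180,60,60),jar=(385,165,45,45),awl=(358,218,82,28),strips=(208,245,112,36)).items(): print(k,np.median(d[y:y+h,x:x+w]),np.percentile(d[y:y+h,x:x+w],95))
robot.close_job()
```

```text
[0.48017762 0.19435322 0.075     ] 0.20162929912459318
tape 4.0 5.0
jar 4.0 5.0
awl 4.0 18.0
strips 4.0 23.0
the job is handed in; nothing more can be done
```

The length stop is at the end stop with its button up, and I've handed the job in. No verdict was reported.

- **Press:** I pressed the lock button down with the shut fingertip until it bottomed. The tip was at 69 mm and the force about 18 N.
- **Push:** Keeping it down, I pushed the length stop along the rail. At the end the tip slid on the button at 8–10 N, well above the 1–3 N sliding force, so I took the stop to be hard home.
- **Release:** I lifted straight up and moved the arm well clear. The force readings went back to about zero.

**Last checks:**
- **Position:** Both views show the saddle flush against the end stop block.
- **Button:** It stands up again in the pictures; I didn't measure its height after the release.
- **Bystanders:** The tape roll, jar, awl and strips show no shift in the before-and-after top pictures. The small differences around the awl and strips look like shading.

**One disagreement:** the button's final position measured 201.6 mm along the bench, against about 197 mm predicted from my first sighting of the end stop face. The tip began to slip at about 201–202 mm, which supports the later figure. I put the roughly 4 mm difference down to the first sighting, which I read by eye from a blurred edge.

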